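# Start and close the screw cap of a sample jar

## Robot

A 6-joint arm with a two-finger parallel gripper is mounted at the origin on the work surface. World frame = base frame: x ahead of the robot, y to its left, z up, the work surface at z = 0. Lengths are in mm, angles in degrees, forces in N, time in s.
With the tool pointing down it reaches from about 350 to 850 mm from the base axis. Payload 8.1 kg.
Tool frame: the origin (TCP) lies midway between the tips of the shut fingers; the grasp point (between the pads) lies 19 mm behind it; y points along the fingers, x is the direction in which the jaws open and shut, and the axes are right-handed (so a half turn about y gives the same grasp; the last joint's range is limited). The gripper opens to 85 mm and grips with 20 to 120 N. Pads are 22 mm wide; open, the fingers measure 114 mm over their backs; the gripper's body (76 mm by 85 mm) begins 54 mm behind the grasp point. The pads swing forward as they close: fully open they stand 13 mm farther back than shut.
Start: joints at [-77.487, 7.471, 85.268, -0, 87.261, -4.893], TCP at [179.509, -572.522, 231.292] pointing down, gripper open.
Joint ranges: [-169.43, 169.43], [-51.17, 129.36], [1.28, 143.12], [-76.62, 256.62], [0, 156.53], [-152.29, 152.29]. Speed limits (degrees/s): [136.94, 136.94, 159.86, 180, 180, 180].

## Interface

Orientations are given as [roll, pitch, yaw] about the fixed x, y, z axes, in that order (R = Rz(yaw) Ry(pitch) Rx(roll)).
In Python, from bench import r gives the robot as it stands.
- The arm moves only by the tool move_arm, never from a script. Its arguments are lists of equal length, an entry for each row: "linear": the shift along the tool's x, y, z normalised to -1 to 1, where 1 is 300 mm, a list of three; "twist": the turn, a rotation vector about the tool's x, y, z normalised to -1 to 1, where 1 is pi/2 rad, a list of three; "hand": the opening, from -1 (shut) to 1 (fully open). A call has 1 to 12 rows; each row is the pose to reach, as a shift and turn from the pose measured when the call began, along the tool's axes at that moment; what a row does not reach only later rows make up. A row lasts 1/12 s, in which the tool goes at most 41.7 mm and 7.16 degrees, less where a joint would pass 70% of its speed; a pose out of reach is approached as far as the arm can. A call with a number of a shift or a turn outside -1 to 1 is refused whole. A call with a gripper value outside its range is refused whole. The fingers move at their own pace and stop on an object; "force" is the grip in N (left out, the last holds). Time passes only in rows, so rows that repeat a pose let the fingers close. It gives the time, the measured TCP pose, the force and the opening at its end, in the units of the state.
- r.sense(): the state, without advancing time (a new reading comes with each control period).
- r.snapshot(name): name is "side" or "top" or "wrist"; returns a dict with "frame" (420x560x3 uint8, red, green, blue), "range_z" (420x560 float32, mm along the optical axis (not along the pixel's ray), 0 where there is no reading), "intrinsics" (3x3 intrinsics, pixels), "dist_coeffs" ([k1, k2, p1, p2, k3] as OpenCV has them; the pictures are not rectified), "R" (3x3) and "t" (3): a world point X has camera coordinates R X + t; the wrist camera has in their place "hand_eye" (4x4, takes a point from camera to tool coordinates, whose origin is the TCP and whose axes are the tool frame's). Camera axes: x right, y down, z forward; pixel columns grow to the right and rows downward; lengths in mm; the calibration is good to about 2 mm. A picture is of the moment at which its call begins: read the wrist's pose just before it.
- r.hand_in(): hands the job in, once; it reports no verdict.
The state is a dict: "time": time; "joint_pos": joint angles; "qd": joint speeds; "joint_efforts": joint torques, N m; "tool_pos": TCP position; "tcp_rot": TCP orientation; "ft_force": force on the tool from outside, world axes, zero at the start; "wrist_torque": the same for the moment, N m; "finger_gap": finger opening in mm.
Only numpy, scipy, OpenCV 4.12 (cv2) and the standard library are available. Lean on these libraries where they do the work, as an engineer would, in place of code of your own. Each camera call takes 0.05 s, during which the arm holds its last target. There are 200 camera calls.

## Task

Screw the cap back onto the jar that stands in the bench holder. Set it level over the neck and, pressing only lightly, turn it backward (anticlockwise from above) until you feel it drop down onto the start of the thread, then turn it clockwise until it comes to its stop, fully closed. Do not force it, let go of it at the end, and leave the vials and the tip box where they are.

Things in the scene. Friction and masses are not known exactly. Their poses are not given: they have to be found in the camera images.
- cap_mid (a point): The loose screw cap: a round ribbed cup of blue plastic, 58 mm outside diameter, 30 mm tall, about 45 g, standing open side down on the bench. Point on its axis, half-way up (15 mm above its lower edge, 15 mm below its flat top); z up along its axis.
- cap: The same cap; origin on its axis at its lower edge. Inside (bore 52 mm, 26 mm deep) are three lugs 120 degrees apart, the first on its x axis: each 5 mm (14 degrees) wide, 2.5 mm thick, underside 1 mm above the lower edge, reaching in to 21.6 mm from the axis.
- stand: Fixed holder: grey base plate 130 x 130 x 12 mm with a round collar 30 mm high, 94 mm across. Origin under its centre on the bench, z up. In it, on its axis, is wedged an open white jar, 72 mm diameter, that does not turn or lift in use. How the jar's thread is turned in the holder differs each time and no pose tells it.
- jar_rim (a point): Centre of the jar's rim, 112 mm above the bench. The neck is 41 mm diameter, chamfered at the top (35 mm at the rim, full width 6 mm lower). The jar's shoulder lies 84 mm above the bench at the neck and falls to 72 mm at the jar's full width.
- neck (a point): On the jar's axis, level with the top of its thread ledge, 96 mm above the bench: a flat ring, 50 mm outer diameter, on which the cap's lugs first rest (cap_mid then 14 mm above this point). It is cut by three gaps, 120 degrees apart, each 32 degrees wide, through which the lugs drop when the cap is turned anticlockwise by at most 80 degrees.
- blocks (a point): On the jar's axis, 98.5 mm above the bench: top of three small blocks, 6 degrees wide, one at the anticlockwise end of each gap, rising 2.5 mm above the ledge. They stop a cap turned clockwise on the ledge. A cap set down on top of them by chance (cap_mid 16.5 mm above neck) falls 2.5 mm to the ledge when turned anticlockwise: not yet the thread.
- thread_start (a point): On the jar's axis, 104.5 mm above the bench: where cap_mid is (within 0.5 mm) once the lugs have dropped 5 to 6 mm through the gaps. The blocks stop it if it is turned further anticlockwise. From here a sloping slot under the ledge, with 1 mm of up-and-down play, takes the lugs clockwise and down 1.9 mm per radian.
- closed (a point): On the jar's axis, 101.5 mm above the bench: where cap_mid is when the cap is fully closed. A hard stop is met there, 80 to 100 degrees clockwise of the thread's start; the cap then stays by friction. The turning moment rises steeply at the stop: 0.3 N m is tight enough, and 0.8 N m would strain the thread.
- vial1_mid (a point): Bystander: small glass vial with a white cap, 22 mm diameter, 48 mm tall, standing; point half-way up. Leave alone.
- vial2_mid (a point): Bystander: small glass vial with a red cap, 22 mm diameter, 48 mm tall, standing; point half-way up. Leave alone.
- tipbox_mid (a point): Bystander: pipette-tip box, 85 x 120 mm, 53 mm tall, clear with a yellow tray; point half-way up. Leave alone.
Not all that is in view belongs to the job. Of the things that look like the cap, take the one that is farthest from the robot's base at the start.

How it is judged:
By the outcome, as a careful person would: the job done as asked, in the order asked, and still so for the second after the job is handed in, with the robot touching nothing.
It also fails if it takes over 72 s, if anything falls off the work surface, if the arm or the gripper's body presses on something with over 40 N, if the wrist force passes 120 N, or if a joint passes its speed limit or range.

## Working session

There is one attempt and no reset: what is moved stays moved. The work goes in short steps, Python scripts to look and compute and a tool call to move; the robot and the scene stay as the last step left them, time stands still between calls to the robot, and variables do not carry over. Pictures are saved under pics/ and viewed, on a budget of 10 in all, crops included, one or two more only if the job needs it, and the job is handed in when it is done.

Besides the shell and the picture viewer there is one more tool, called after "Request:" as name(argument=value, ...) on one line, values as JSON. move_arm: Moves the arm, as the interface text tells. Scaled input: -1 to 1 covers 300 mm each way for a shift and pi/2 rad each way for a turn. Its arguments: {"type":"object","properties":{"linear":{"type":"array","items":{"type":"array","items":{"type":"number","minimum":-1,"maximum":1}}},"twist":{"type":"array","items":{"type":"array","items":{"type":"number","minimum":-1,"maximum":1}}},"hand":{"type":"array","items":{"type":"number"}},"force":{"type":"number"}},"required":["linear","twist","hand"]}

```bash
mkdir -p pics; ls; python3 - <<'E'
from bench import r
import cv2,numpy as np,pickle
s=r.sense();print(s)
ims=[]
for n in("side","top"):
    d=r.snapshot(n);pickle.dump(d,open(f"{n}0.pkl","wb"))
    cv2.imwrite(f"pics/{n}0.png",d["frame"][:,:,::-1]); print(n,d["intrinsics"].tolist(),d["dist_coeffs"],d["R"].tolist() if hasattr(d["R"],'tolist') else d["R"],d["t"])
E
```

```text
pics
{'time': 0.0, 'joint_pos': array([-7.74864509e+01,  7.51361200e+00,  8.53299971e+01, -3.66996519e-05,
        8.72601516e+01, -4.89460294e+00]), 'qd': array([-0.02032034,  0.01788844,  0.10123666, -0.02737623,  0.03576424,
        0.04670108]), 'joint_efforts': array([-1.97038285e-04, -5.69391811e+01, -5.00559211e+01, -1.25737238e-04,
        1.47649425e-02,  9.98107538e-06]), 'tool_pos': array([ 179.39344205, -571.98446567,  230.25313381]), 'tcp_rot': array([-89.99118333,   0.10338539, -72.59183824]), 'ft_force': array([-0.09845995, -0.5637999 ,  0.79175013]), 'wrist_torque': array([-0.02289654, -0.00444377,  0.03714471]), 'finger_gap': 85.52677005067622}
side [[410.43294275847217, 0.0, 285.8043250739352], [0.0, 410.43294275847217, 213.6627490593038], [0.0, 0.0, 1.0]] [-0.05581091  0.          0.          0.          0.        ] [[-0.8384028018929266, -0.5448588512829454, -0.014476669393170266], [-0.2782207459473094, 0.4506501329685071, -0.8482379820427692], [0.46869388549736024, -0.7071373910592594, -0.5294173701941515]] [408.92254177 289.54957925 500.32915673]
top [[498.9400781224062, 0.0, 279.39727737508815], [0.0, 498.9400781224062, 206.5740123617057], [0.0, 0.0, 1.0]] [-0.01351991  0.          0.          0.          0.        ] [[0.0016716522959283925, -0.9999840282655053, 0.005398962168300027], [-0.9885006274369468, -0.002468773548457902, -0.15119660946571928], [0.15120752340860655, -0.005084129331522974, -0.9884889662983478]] [-107.49660188  572.00405669 1069.63160854]
```

View pics/top0.png

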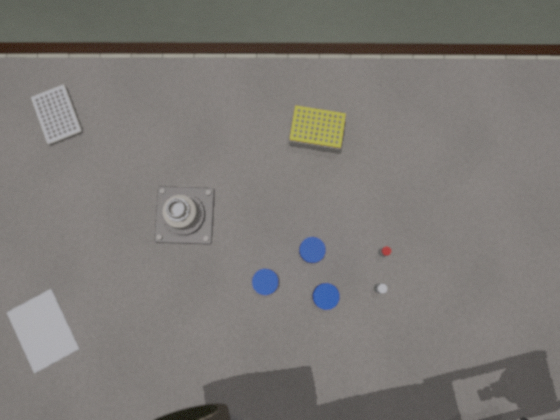

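View pics/side0.png

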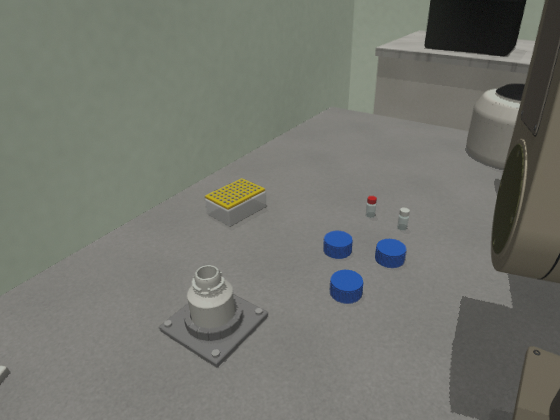

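The top view shows three blue discs at (313,250), (265,282) and (326,296). The jar and holder are at about (182,213), the tip box at (318,128), the red vial at (386,251) and the white vial at (382,288). The side view shows the same three caps at (338,244), (347,286) and (390,253), with the jar mouth near (207,273). Next I'll measure their positions.

```bash
cat > h.py <<'E'
import cv2,numpy as np,pickle
from scipy.spatial.transform import Rotation as Ro
def load(n): return pickle.load(open(n,"rb"))
def ray(d,uv):
    K=np.array(d["intrinsics"]);u=cv2.undistortPoints(np.array(uv,float).reshape(-1,1,2),K,np.array(d["dist_coeffs"])).reshape(-1,2)
    R=np.array(d["R"]);t=np.array(d["t"])
    return -R.T@t,(np.c_[u,np.ones(len(u))])@R   # origin, world dirs with cam z=1
def plane(d,uv,z):
    o,v=ray(d,uv);return o+v*((z-o[2])/v[:,2])[:,None]
def depth(d,uv):
    o,v=ray(d,uv);uv=np.array(uv,int).reshape(-1,2);return o+v*d["range_z"][uv[:,1],uv[:,0]][:,None]
def cloud(d,mask):
    y,x=np.nonzero(mask&(d["range_z"]>0));return depth(d,np.c_[x,y])
def blue(d):
    f=cv2.cvtColor(d["frame"],cv2.COLOR_RGB2HSV);return ((f[...,0]>100)&(f[...,0]<130)&(f[...,1]>130)).astype(np.uint8)
E
python3 - <<'E'
from h import *
for n in("top","side"):
    d=load(n+"0.pkl");k,l,st,c=cv2.connectedComponentsWithStats(blue(d))
    for i in range(1,k):
        if st[i,4]<100: continue
        p=cloud(d,l==i)
        tp=p[p[:,2]>np.percentile(p[:,2],95)-4]; e=(tp.max(0)+tp.min(0))/2; cc=plane(d,[c[i]],30)[0]
        print(n,c[i].round(1),st[i,4],"zmax",tp[:,2].max().round(1),"top ctr",e.round(1),"ext",np.ptp(tp,axis=0).round(1),"centroid z30",cc.round(1),"dist",np.hypot(*e[:2]).round(1))
# jar
for n in("top","side"):
    d=load(n+"0.pkl");h,w=d["range_z"].shape;P=cloud(d,np.ones((h,w),bool))
    b={"top":(150,180,220,250),"side":(160,255,270,360)}[n]
    m=np.zeros((h,w),bool);m[b[1]:b[3],b[0]:b[2]]=1;p=cloud(d,m)
    for lo,hi in((5,18),(36,46),(92,100),(106,118)):
        q=p[(p[:,2]>lo)&(p[:,2]<hi)]
        if len(q)>5:
            fit=cv2.fitEllipse(q[:,:2].astype(np.float32)) if 0 else None
            A=np.c_[2*q[:,:2],np.ones(len(q))];s=np.linalg.lstsq(A,(q[:,:2]**2).sum(1),rcond=None)[0]
            print(n,lo,hi,len(q),"bbox ctr",((q.max(0)+q.min(0))/2).round(1),"ext",np.ptp(q,axis=0).round(1),"circ",s[:2].round(1),np.sqrt(s[2]+s[0]**2+s[1]**2).round(1))
    (cx,cy),_=cv2.minEnclosingCircle(np.float32(p[(p[:,2]>106),:2])) ;print("enc",cx,cy,_)
d=load("top0.pkl")
cv2.imwrite("pics/crop1.png",cv2.resize(d["frame"][170:320,140:410,::-1],None,fx=2.9,fy=2.9,interpolation=cv2.INTER_CUBIC))
E
```

```text
top [311.9 249.6] 468 zmax 35.3 top ctr [ 477.7 -179.2   32.3] ext [51.4 53.6  6. ] centroid z30 [ 477.5 -179.    30. ] dist 510.2
top [264.9 281.5] 475 zmax 36.7 top ctr [406.9 -74.8  33.3] ext [50.2 53.   6.7] centroid z30 [406.8 -74.6  30. ] dist 413.7
top [325.6 296. ] 512 zmax 36.1 top ctr [ 375.5 -209.2   33. ] ext [52.1 53.2  6.2] centroid z30 [ 375.5 -208.3   30. ] dist 429.9
side [337.5 244.1] 666 zmax 31.5 top ctr [ 478.2 -181.3   28.8] ext [56.9 59.2  5.3] centroid z30 [ 469.1 -161.7   30. ] dist 511.4
side [390.  252.6] 726 zmax 31.5 top ctr [ 375.5 -210.7   28.9] ext [57.2 60.1  5.3] centroid z30 [ 369.8 -190.1   30. ] dist 430.6
side [346.1 285.8] 904 zmax 31.3 top ctr [407.1 -75.2  28.7] ext [56.4 57.   5.2] centroid z30 [400.3 -59.5  30. ] dist 413.9
top 5 18 1792 bbox ctr [559.9 111.1  11.5] ext [160.5 155.3  12.9] circ [558.4 112.3] 63.9
top 36 46 20 bbox ctr [550.3  95.8  41. ] ext [53.8 44.3  9.7] circ [558.4 111.2] 35.0
top 92 100 132 bbox ctr [558.5 112.4  95.9] ext [47.5 49.6  7.7] circ [558.4 111.6] 21.9
top 106 118 132 bbox ctr [558.8 111.1 111.8] ext [38.9 37.9 11.3] circ [558.2 111.3] 17.4
enc 558.4385986328125 111.34683227539062 20.283557891845703
side 5 18 2357 bbox ctr [559.6 111.2  11.5] ext [134.  131.9  13. ] circ [558.3 111.2] 62.6
side 36 46 201 bbox ctr [551.4 116.7  41. ] ext [58.6 59.1  9.9] circ [558.7 109.7] 35.5
side 92 100 271 bbox ctr [557.6 110.7  96. ] ext [47.4 48.8  7.9] circ [557.1 112.3] 19.7
side 106 118 197 bbox ctr [558.1 111.2 109.1] ext [38.7 36.7  6.1] circ [558.1 110.6] 16.8
enc 558.1511840820312 110.44172668457031 19.599313735961914
```

View pics/crop1.png

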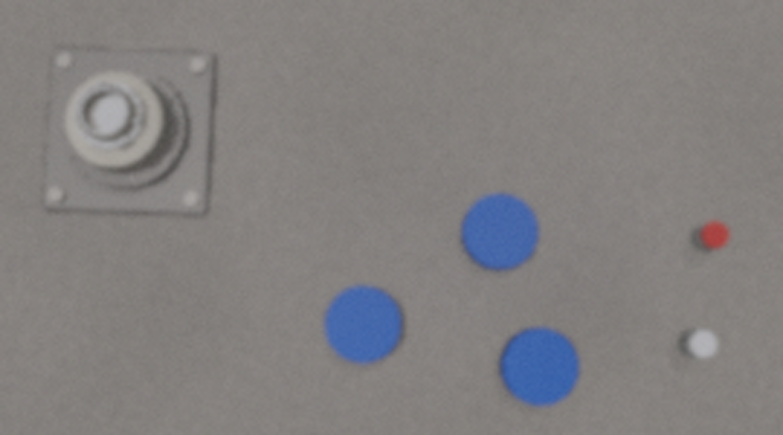

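The three candidates, by top-view pixel and distance from the base:
- (312,250): 511 mm
- (265,282): 414 mm
- (326,296): 430 mm

All three look the same in the crop. The one at (312,250), world about (478,-180), is the farthest, so it's the one to take. The jar axis is at about (558.2,111). Moving over there now.

Request:
move_arm(linear=[[-0.7,0,0.95],[-0.7,0,0.95],[-0.7,0,0.95],[-0.7,0,0.95],[-0.7,0,0.95],[-0.7,0,0.95],[-0.7,0,0.95],[-0.7,0,0.95],[-0.7,0,0.95],[-0.7,0,0.95],[-0.7,0,0.95],[-0.7,0,0.95]], twist=[[0,-0.53,0],[0,-0.53,0],[0,-0.53,0],[0,-0.53,0],[0,-0.53,0],[0,-0.53,0],[0,-0.53,0],[0,-0.53,0],[0,-0.53,0],[0,-0.53,0],[0,-0.53,0],[0,-0.53,0]], hand=[1,1,1,1,1,1,1,1,1,1,1,1])

```text
time: 1.1
tool_pos: [388.2, -286.6, 230.5]
tcp_rot: [-89.9, 0.1, -24.9]
ft_force: [0.5, 0.5, 0.6]
finger_gap: 85.4
```

Request:
move_arm(linear=[[0.122,0.4,0.448],[0.122,0.4,0.448],[0.122,0.4,0.448],[0.122,0.4,0.448],[0.122,0.4,0.448],[0.122,0.4,0.448],[0.122,0.4,0.448],[0.122,0.4,0.448],[0.122,0.4,0.448]], twist=[[0,0,0],[0,0,0],[0,0,0],[0,0,0],[0,0,0],[0,0,0],[0,0,0],[0,0,0],[0,0,0]], hand=[1,1,1,1,1,1,1,1,1])

```text
time: 1.85
tool_pos: [478.2, -181.8, 112.3]
tcp_rot: [-90.0, -0.1, -25.0]
ft_force: [1.1, 0.4, 1.6]
finger_gap: 85.5
```

```bash
cat >> h.py <<'E'
def pose(s): 
    T=np.eye(4);T[:3,:3]=Ro.from_euler('xyz',s["tcp_rot"],degrees=True).as_matrix();T[:3,3]=s["tool_pos"];return T
def wrist(r,name):
    s=r.sense();d=r.snapshot("wrist");M=pose(s)@np.array(d["hand_eye"]);d["R"]=M[:3,:3].T;d["t"]=-M[:3,:3].T@M[:3,3]
    pickle.dump(d,open(name,"wb"));return s,d
def to(s,X,yaw):
    "shift/turn in move units from state s to world X, yaw, tool straight down"
    T=pose(s);G=Ro.from_euler('xyz',[-90,0,yaw],degrees=True).as_matrix()
    print("lin",(T[:3,:3].T@(np.array(X)-T[:3,3])/300).round(4),"tw",(Ro.from_matrix(T[:3,:3].T@G).as_rotvec()/(np.pi/2)).round(4))
E
python3 - <<'E'
from h import *
from bench import r
s,d=wrist(r,"w1.pkl");print({k:np.round(s[k],2) for k in("time","tool_pos","tcp_rot","joint_pos","ft_force","wrist_torque")})
cv2.imwrite("pics/w1.png",d["frame"][:,:,::-1])
k,l,st,c=cv2.connectedComponentsWithStats(blue(d))
for i in range(1,k):
    if st[i,4]<300: continue
    p=cloud(d,l==i);tp=p[p[:,2]>np.percentile(p[:,2],95)-4];print(c[i],st[i],((tp.max(0)+tp.min(0))/2).round(1),np.ptp(tp,axis=0).round(1),np.median(tp[:,2]),cv2.minEnclosingCircle(np.float32(tp[:,:2])))
    cn=max(cv2.findContours((l==i).astype(np.uint8),0,1)[0],key=len)
    print(cv2.minEnclosingCircle(np.float32(plane(d,cn.reshape(-1,2),30)[:,:2])))
to(s,[478,-180,0],-25)
E
```

```text
{'time': np.float64(1.85), 'tool_pos': array([ 478.22, -181.83,  112.32]), 'tcp_rot': array([-8.997e+01, -7.000e-02, -2.497e+01]), 'joint_pos': array([-2.658e+01, -1.100e+00,  1.069e+02,  3.000e-02,  7.413e+01,
       -1.620e+00]), 'ft_force': array([1.05, 0.4 , 1.59]), 'wrist_torque': array([-0.04,  0.01, -0.01])}
[137.22991738 131.25892072] [  93   92   90   81 5689] [407.8 -78.   29.7] [57.6 56.6  5.3] 29.936409235403204 ((408.04852294921875, -77.89350891113281), 29.325550079345703)
((412.0887145996094, -80.23220825195312), 33.406593322753906)
[280.47800454 213.22517007] [ 244  175   74   77 4410] [ 478.9 -183.4   29.7] [57.8 57.9  5.1] 30.051870502714706 ((478.8949279785156, -183.39561462402344), 29.132301330566406)
((480.21710205078125, -180.44927978515625), 32.00470733642578)
[199.12553274 279.83727238] [ 156  249   71   72 2581] [ 399.1 -197.    82. ] [ 88.8  90.7 109.7] 29.961634057913557 ((402.9272155761719, -196.08535766601562), 58.22522735595703)
((384.513427734375, -208.68052673339844), 36.3965950012207)
lin [-0.0037  0.3744  0.005 ] tw [-0.0003  0.0003  0.0007]
```

View pics/w1.png

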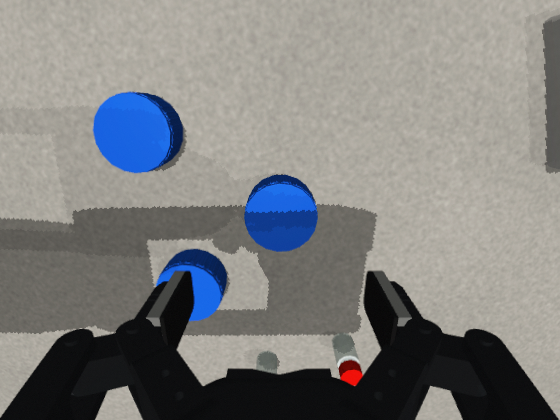

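The wrist view confirms the target cap at (280,213), measured at about (478.9,-183.4, top z 30). A neighbouring cap is at (137,131), the other is behind the left finger, and the red vial at (350,375) is clear of the fingers. I'll descend now.

Request:
move_arm(linear=[[0.001,0.1,0],[0.001,0.2,0],[0.001,0.28,0],[0.001,0.33,0],[0.001,0.36,0],[0.001,0.374,0],[0.001,0.374,0],[0.001,0.374,0],[0.001,0.374,0]], twist=[[0,0,0],[0,0,0],[0,0,0],[0,0,0],[0,0,0],[0,0,0],[0,0,0],[0,0,0],[0,0,0]], hand=[1,1,1,1,1,1,1,1,1])

```text
time: 2.65
tool_pos: [479.9, -182.6, 1.7]
tcp_rot: [-90.0, -0.2, -25.0]
ft_force: [0.4, -0.9, 0.2]
finger_gap: 85.3
```

```bash
python3 - <<'E'
from h import *
from bench import r
s,d=wrist(r,"w2.pkl");print({k:np.round(s[k],2) for k in("time","tool_pos","tcp_rot","ft_force")})
k,l,st,c=cv2.connectedComponentsWithStats(blue(d))
for i in range(1,k):
    if st[i,4]<300: continue
    p=cloud(d,l==i);tp=p[(p[:,2]>25)&(p[:,2]<36)];print(c[i],st[i],np.median(tp[:,2]),cv2.minEnclosingCircle(np.float32(tp[:,:2])))
to(s,[478.5,-182,0],-25)
E
```

```text
{'time': np.float64(2.65), 'tool_pos': array([ 479.88, -182.57,    1.73]), 'tcp_rot': array([-89.97,  -0.23, -24.99]), 'ft_force': array([ 0.43, -0.91,  0.17])}
[ 47.48961674 155.06688044] [    0    84   112   145 13098] 29.853143190595603 ((410.1897277832031, -79.46175384521484), 29.22341537475586)
[278.39054317 289.67941044] [  215   222   128   134 13366] 30.008279109604956 ((479.0369873046875, -183.39126586914062), 29.64752197265625)
[118.42645779 405.43690165] [  94  385   50   35 1149] 30.03232258058621 ((371.303955078125, -203.87107849121094), 17.985164642333984)
lin [-0.005   0.0058 -0.0002] tw [-0.0003  0.0001  0.0025]
```

Request:
move_arm(linear=[[-0.003,0.006,-0.002],[-0.003,0.006,-0.002],[-0.003,0.006,-0.002],[-0.003,0.006,-0.002],[-0.003,0.006,-0.002],[-0.003,0.006,-0.002],[-0.003,0.006,-0.002],[-0.003,0.006,-0.002],[-0.003,0.006,-0.002],[-0.003,0.006,-0.002],[-0.003,0.006,-0.002],[-0.003,0.006,-0.002]], twist=[[0,0,0],[0,0,0],[0,0,0],[0,0,0],[0,0,0],[0,0,0],[0,0,0],[0,0,0],[0,0,0],[0,0,0],[0,0,0],[0,0,0]], hand=[1,0.2,0.2,0.2,0.2,0.2,0.2,0.2,0.2,0.2,0.2,0.2], force=35)

```text
time: 3.7
tool_pos: [479.1, -182.8, 0.5]
tcp_rot: [-90.0, -0.2, -25.0]
ft_force: [-1.2, 1.0, 4.8]
finger_gap: 57.5
```

Request:
move_arm(linear=[[0,-0.03,0],[0,-0.1,0],[0,-0.2,0],[0,-0.3,0],[0,-0.4,0],[0,-0.5,0],[0,-0.6,0],[0,-0.6,0],[0,-0.6,0]], twist=[[0,0,0],[0,0,0],[0,0,0],[0,0,0],[0,0,0],[0,0,0],[0,0,0],[0,0,0],[0,0,0]], hand=[0,0,0,0,0,0,0,0,0])

```text
time: 4.45
tool_pos: [479.8, -183.2, 183.7]
tcp_rot: [-90.0, -0.6, -25.0]
ft_force: [0.2, -0.6, -1.2]
finger_gap: 57.3
```

```bash
python3 - <<'E'
from h import *
from bench import r
s,d=wrist(r,"w3.pkl");print({k:np.round(s[k],2) for k in("time","tool_pos","tcp_rot","ft_force","wrist_torque","finger_gap")})
cv2.imwrite("pics/w3.png",d["frame"][:,:,::-1])
k,l,st,c=cv2.connectedComponentsWithStats(blue(d))
i=1+np.argmax(st[1:,4])
p=cloud(d,l==i);T=pose(s);q=(p-T[:3,3])@T[:3,:3]  # tool frame
print("cap in tool: top y",np.percentile(q[:,1],[1,5,20,50]))
t=q[abs(q[:,1]-np.median(q[:,1]))<5]
print(len(t),"enc",cv2.minEnclosingCircle(np.float32(t[:,[0,2]])),np.ptp(t,axis=0))
A=np.c_[t[:,[0,2]],np.ones(len(t))];print("tilt plane",np.linalg.lstsq(A,t[:,1],rcond=None)[0])
to(s,[558.2,111.2,170],15)
E
```

```text
{'time': np.float64(4.45), 'tool_pos': array([ 479.84, -183.2 ,  183.67]), 'tcp_rot': array([-89.98,  -0.56, -24.97]), 'ft_force': array([ 0.21, -0.59, -1.19]), 'wrist_torque': array([0.  , 0.01, 0.02]), 'finger_gap': np.float64(57.27)}
cap in tool: top y [-30.64026336 -30.24976302 -29.77763909 -29.15391483]
11554 enc ((-0.4118089973926544, -1.2372373342514038), 30.34124755859375) [58.13258431  7.42502957 58.39510251]
tilt plane [ 3.20259051e-03  1.68296065e-02 -2.93263994e+01]
lin [-0.1779  0.0442  0.9999] tw [ 0.002  -0.4441  0.0061]
```

View pics/w3.png

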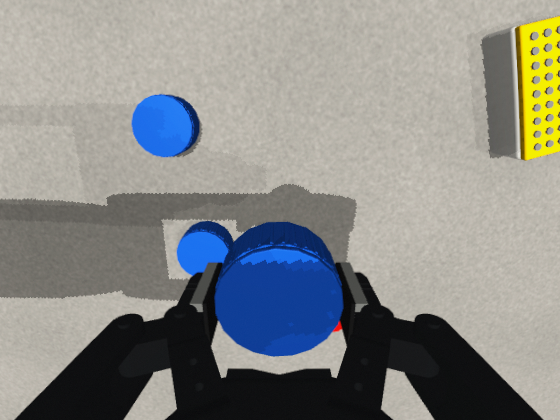

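The cap sits level between the pads at (280,290), with its axis about 1 mm off the tool axis. The other caps haven't moved. I'll go to a viewing pose short of the jar.

Request:
move_arm(linear=[[0,0,0.04],[0,0,0.12],[0,0,0.22],[0,0,0.32],[0,0,0.42],[0,0,0.52],[0,0,0.62],[0,0,0.69],[0,0,0.73],[-0.005,0,0.754],[-0.005,0,0.754],[-0.005,0,0.754]], twist=[[0.002,-0.03,0.006],[0.002,-0.07,0.006],[0.002,-0.12,0.006],[0.002,-0.17,0.006],[0.002,-0.22,0.006],[0.002,-0.27,0.006],[0.002,-0.32,0.006],[0.002,-0.36,0.006],[0.002,-0.389,0.006],[0.002,-0.389,0.006],[0.002,-0.389,0.006],[0.002,-0.389,0.006]], hand=[0,0,0,0,0,0,0,0,0,0,0,0])

```text
time: 5.5
tool_pos: [572.0, 22.9, 180.4]
tcp_rot: [-89.8, 0.3, 10.0]
ft_force: [-0.6, -0.8, -1.0]
finger_gap: 57.5
```

```bash
python3 - <<'E'
from h import *
from bench import r
s,d=wrist(r,"w4.pkl");print({k:np.round(s[k],2) for k in("time","tool_pos","tcp_rot","ft_force","wrist_torque","finger_gap")})
cv2.imwrite("pics/w4.png",d["frame"][:,:,::-1])
p=cloud(d,np.ones(d["range_z"].shape,bool));p=p[np.hypot(p[:,0]-558,p[:,1]-111)<60]
for lo,hi in((5,18),(27,33),(50,68),(94,97),(100,104),(109,114)):
    q=p[(p[:,2]>lo)&(p[:,2]<hi)];print(lo,hi,len(q))
    if len(q)>20:
        A=np.c_[2*q[:,:2],np.ones(len(q))];x=np.linalg.lstsq(A,(q[:,:2]**2).sum(1),rcond=None)[0]
        print(cv2.minEnclosingCircle(np.float32(q[:,:2])),"circ",x[:2],np.sqrt(x[2]+x[0]**2+x[1]**2))
to(s,[558.2,111.2,130],10)
E
```

```text
{'time': np.float64(5.5), 'tool_pos': array([571.95,  22.87, 180.38]), 'tcp_rot': array([-89.85,   0.28,   9.97]), 'ft_force': array([-0.56, -0.77, -1.  ]), 'wrist_torque': array([-0.04,  0.04,  0.02]), 'finger_gap': np.float64(57.53)}
5 18 3885
((557.999755859375, 111.00846862792969), 59.98838806152344) circ [558.40211101 110.07766143] 55.258271778815626
27 33 1901
((558.927978515625, 108.66886138916016), 48.12107467651367) circ [559.12395958 108.61993853] 44.64363624155659
50 68 0
94 97 787
((559.1946411132812, 108.53135681152344), 25.30577278137207) circ [559.1512815  108.51308984] 22.768368585547734
100 104 65
((556.5048828125, 110.8890609741211), 18.840652465820312) circ [558.81720581 108.69929566] 15.449005642075461
109 114 880
((559.0902099609375, 108.60462188720703), 19.188899993896484) circ [559.06622222 108.53374727] 16.98241947955982
lin [0.0067 0.1687 0.2975] tw [-0.0017 -0.0003 -0.0031]
```

View pics/w4.png

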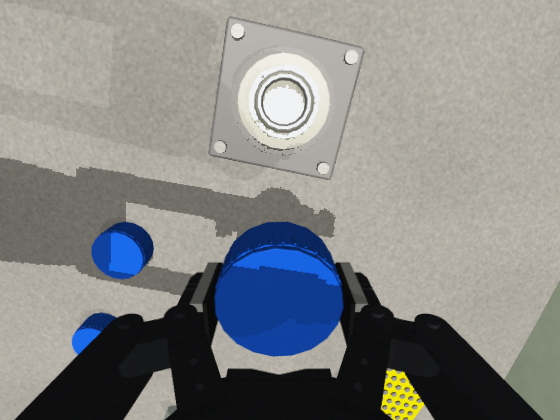

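The jar mouth is at (283,103), measured by the wrist camera at (559.1,108.6). The fixed cameras give (558.2,111.1). Taking each camera's own estimate of the cap offset, both put the TCP target at about (558.9,109.6). I'll move above the neck.

Request:
move_arm(linear=[[0.007,0,0.04],[0.007,0,0.1],[0.007,0,0.17],[0.007,0.02,0.23],[0.007,0.06,0.27],[0.007,0.1,0.292],[0.007,0.14,0.292],[0.007,0.17,0.292],[0.007,0.185,0.292],[0.007,0.185,0.292],[0.007,0.185,0.292],[0.007,0.185,0.292]], twist=[[-0.0017,0,-0.003],[-0.0017,0,-0.003],[-0.0017,0,-0.003],[-0.0017,0,-0.003],[-0.0017,0,-0.003],[-0.0017,0,-0.003],[-0.0017,0,-0.003],[-0.0017,0,-0.003],[-0.0017,0,-0.003],[-0.0017,0,-0.003],[-0.0017,0,-0.003],[-0.0017,0,-0.003]], hand=[0,0,0,0,0,0,0,0,0,0,0,0])

```text
time: 6.55
tool_pos: [559.4, 108.6, 126.0]
tcp_rot: [-90.0, -0.1, 9.9]
ft_force: [0.9, 0.6, -0.5]
finger_gap: 57.3
```

```bash
cat > st.py <<'E'
from h import *
from bench import r
import sys
s=r.sense();print({k:np.round(s[k],2).tolist() for k in("time","tool_pos","tcp_rot","joint_pos","ft_force","wrist_torque","finger_gap")})
a=[float(x) for x in sys.argv[1:]]
if a: to(s,a[:3],a[3])
E
python3 st.py 558.9 109.6 105 10
```

```text
{'time': 6.55, 'tool_pos': [559.35, 108.6, 126.02], 'tcp_rot': [-90.02, -0.08, 9.9], 'joint_pos': [5.84, 6.99, 97.01, -0.02, 75.92, -4.06], 'ft_force': [0.91, 0.63, -0.54], 'wrist_torque': [-0.02, 0.01, -0.0], 'finger_gap': 57.26}
lin [-0.001   0.0701  0.0036] tw [ 0.0002 -0.0011  0.0009]
```

Request:
move_arm(linear=[[-0.001,0.01,0.0036],[-0.001,0.02,0.0036],[-0.001,0.03,0.0036],[-0.001,0.04,0.0036],[-0.001,0.05,0.0036],[-0.001,0.06,0.0036],[-0.001,0.07,0.0036],[-0.001,0.07,0.0036]], twist=[[0,0,0.001],[0,0,0.001],[0,0,0.001],[0,0,0.001],[0,0,0.001],[0,0,0.001],[0,0,0.001],[0,0,0.001]], hand=[0,0,0,0,0,0,0,0])

```text
time: 7.22
tool_pos: [558.5, 109.6, 104.1]
tcp_rot: [-90.0, 0.1, 9.9]
ft_force: [1.3, 1.0, -1.8]
finger_gap: 57.5
```

```bash
python3 st.py 558.9 109.6 97 10
```

```text
{'time': 7.22, 'tool_pos': [558.52, 109.61, 104.12], 'tcp_rot': [-90.01, 0.06, 9.9], 'joint_pos': [5.95, 8.32, 97.98, -0.02, 73.77, -3.94], 'ft_force': [1.28, 1.04, -1.77], 'wrist_torque': [0.07, -0.12, 0.05], 'finger_gap': 57.53}
lin [ 0.0013  0.0237 -0.0002] tw [ 0.0002 -0.0011 -0.0007]
```

Request:
move_arm(linear=[[0,0.004,0],[0,0.008,0],[0,0.012,0],[0,0.016,0],[0,0.02,0],[0,0.024,0],[0,0.024,0]], twist=[[0,0,0],[0,0,0],[0,0,0],[0,0,0],[0,0,0],[0,0,0],[0,0,0]], hand=[0,0,0,0,0,0,0])

```text
time: 7.8
tool_pos: [558.8, 109.7, 97.7]
tcp_rot: [-90.0, 0.0, 9.9]
ft_force: [-1.7, -0.0, 5.4]
finger_gap: 57.4
```

```bash
python3 st.py 558.9 109.6 95 10
```

```text
{'time': 7.8, 'tool_pos': [558.81, 109.68, 97.68], 'tcp_rot': [-90.01, 0.03, 9.9], 'joint_pos': [5.96, 8.73, 98.24, -0.02, 73.05, -3.94], 'ft_force': [-1.66, -0.02, 5.38], 'wrist_torque': [-0.03, 0.43, -0.08], 'finger_gap': 57.41}
lin [ 0.0003  0.0089 -0.0003] tw [ 0.0001 -0.0011 -0.0003]
```

Request:
move_arm(linear=[[0,0.002,0],[0,0.004,0],[0,0.004,0]], twist=[[0,0,0],[0,0,0],[0,0,0]], hand=[0,0,0])

```text
time: 8.05
tool_pos: [559.0, 109.7, 97.5]
tcp_rot: [-90.0, 0.0, 9.9]
ft_force: [-3.6, -0.3, 8.4]
finger_gap: 57.8
```

```bash
python3 st.py 558.9 109.6 95 10
```

```text
{'time': 8.05, 'tool_pos': [559.0, 109.73, 97.53], 'tcp_rot': [-90.02, 0.0, 9.91], 'joint_pos': [5.96, 8.74, 98.24, -0.02, 73.01, -3.94], 'ft_force': [-3.63, -0.33, 8.38], 'wrist_torque': [-0.16, 0.71, -0.06], 'finger_gap': 57.75}
lin [-0.0004  0.0085 -0.0004] tw [ 0.0002 -0.001  -0.    ]
```

Contact came at TCP z 97.5 with light force. That's about block or ledge height, with a small sideways force along -x. I'll start turning anticlockwise in small steps and watch z.

Request:
move_arm(linear=[[-0.002,0.003,0],[-0.002,0.003,0],[-0.002,0.003,0],[-0.002,0.003,0],[-0.002,0.003,0],[-0.002,0.003,0],[-0.002,0.003,0]], twist=[[0,-0.02,0],[0,-0.04,0],[0,-0.06,0],[0,-0.08,0],[0,-0.1,0],[0,-0.12,0],[0,-0.12,0]], hand=[0,0,0,0,0,0,0])

```text
time: 8.63
tool_pos: [558.5, 109.6, 96.6]
tcp_rot: [-90.0, -0.0, 20.8]
ft_force: [0.1, 0.3, -0.7]
finger_gap: 57.5
```

```bash
python3 st.py
```

```text
{'time': 8.63, 'tool_pos': [558.49, 109.6, 96.62], 'tcp_rot': [-90.02, -0.01, 20.79], 'joint_pos': [5.96, 8.71, 98.38, -0.02, 72.9, -14.83], 'ft_force': [0.07, 0.31, -0.69], 'wrist_torque': [0.08, -0.08, 0.02], 'finger_gap': 57.52}
```

Force went to zero and z followed the command, so the cap has come off something. I'll lower gently to find what it rests on now.

Request:
move_arm(linear=[[0,0.002,0],[0,0.004,0],[0,0.006,0],[0,0.006,0],[0,0.006,0]], twist=[[0,0,0],[0,0,0],[0,0,0],[0,0,0],[0,0,0]], hand=[0,0,0,0,0])

```text
time: 9.05
tool_pos: [558.8, 109.5, 95.4]
tcp_rot: [-90.0, -0.0, 20.8]
ft_force: [-1.6, -0.8, 5.0]
finger_gap: 57.5
```

The cap now rests at 95.4, which is 2.2 mm lower. So it had been on the blocks and is now on the ledge. I'll keep turning anticlockwise.

Request:
move_arm(linear=[[-0.001,0.002,0],[-0.001,0.002,0],[-0.001,0.002,0],[-0.001,0.002,0],[-0.001,0.002,0],[-0.001,0.002,0],[-0.001,0.002,0],[-0.001,0.002,0],[-0.001,0.002,0],[-0.001,0.002,0],[-0.001,0.002,0],[-0.001,0.002,0]], twist=[[0,-0.04,0],[0,-0.08,0],[0,-0.12,0],[0,-0.16,0],[0,-0.2,0],[0,-0.24,0],[0,-0.28,0],[0,-0.32,0],[0,-0.36,0],[0,-0.4,0],[0,-0.44,0],[0,-0.44,0]], hand=[0,0,0,0,0,0,0,0,0,0,0,0])

```text
time: 10.05
tool_pos: [559.1, 109.5, 95.4]
tcp_rot: [-90.1, -0.1, 60.5]
ft_force: [0.3, -0.1, 4.3]
finger_gap: 57.3
```

```bash
python3 st.py 558.7 109.6 94.7 65
```

```text
{'time': 10.05, 'tool_pos': [559.11, 109.54, 95.44], 'tcp_rot': [-90.12, -0.06, 60.5], 'joint_pos': [5.94, 8.77, 98.45, -0.02, 72.65, -54.55], 'ft_force': [0.29, -0.11, 4.32], 'wrist_torque': [0.03, -0.07, 0.07], 'finger_gap': 57.28}
lin [-0.0005  0.0025  0.0013] tw [ 0.0013 -0.05    0.0006]
```

Request:
move_arm(linear=[[0,0.003,0],[0,0.003,0],[0,0.003,0],[0,0.003,0],[0,0.003,0],[0,0.003,0]], twist=[[0.001,-0.02,0],[0.001,-0.04,0],[0.001,-0.06,0],[0.001,-0.08,0],[0.001,-0.1,0],[0.001,-0.1,0]], hand=[0,0,0,0,0,0])

```text
time: 10.55
tool_pos: [559.8, 109.6, 95.4]
tcp_rot: [-90.1, -0.1, 69.5]
ft_force: [-0.7, -0.2, 6.3]
finger_gap: 57.4
```

Request:
move_arm(linear=[[0,0.003,0.002],[0,0.003,0.002],[0,0.003,0.002],[0,0.003,0.002],[0,0.003,0.002],[0,0.003,0.002]], twist=[[0.001,-0.02,0],[0.001,-0.04,0],[0.001,-0.06,0],[0.001,-0.08,0],[0.001,-0.1,0],[0.001,-0.1,0]], hand=[0,0,0,0,0,0])

```text
time: 11.05
tool_pos: [560.0, 110.0, 95.4]
tcp_rot: [-90.1, -0.1, 78.4]
ft_force: [-0.8, -0.4, 6.7]
finger_gap: 57.5
```

Request:
move_arm(linear=[[0,0.003,0.002],[0,0.003,0.002],[0,0.003,0.002],[0,0.003,0.002],[0,0.003,0.002],[0,0.003,0.002]], twist=[[0.001,-0.02,0],[0.001,-0.04,0],[0.001,-0.06,0],[0.001,-0.08,0],[0.001,-0.1,0],[0.001,-0.1,0]], hand=[0,0,0,0,0,0])

```text
time: 11.55
tool_pos: [560.1, 110.3, 95.3]
tcp_rot: [-90.1, -0.1, 87.4]
ft_force: [-0.1, 0.9, 6.2]
finger_gap: 57.3
```

```bash
python3 st.py 559 109.6 94.7 92
```

```text
{'time': 11.55, 'tool_pos': [560.1, 110.28, 95.34], 'tcp_rot': [-90.15, -0.12, 87.38], 'joint_pos': [5.93, 8.9, 98.32, 0.1, 72.62, -81.48], 'ft_force': [-0.14, 0.91, 6.17], 'wrist_torque': [0.09, 0.1, 0.08], 'finger_gap': 57.26}
lin [-0.0024  0.0021  0.0036] tw [ 0.0017 -0.0513  0.0013]
```

Request:
move_arm(linear=[[0,0.003,0.001],[0,0.003,0.001],[0,0.003,0.001],[0,0.003,0.001],[0,0.003,0.001]], twist=[[0.001,-0.02,0.001],[0.001,-0.04,0.001],[0.001,-0.06,0.001],[0.001,-0.08,0.001],[0.001,-0.08,0.001]], hand=[0,0,0,0,0])

```text
time: 11.97
tool_pos: [560.3, 110.4, 95.1]
tcp_rot: [-90.1, -0.0, 94.5]
ft_force: [0.3, -0.7, 5.6]
finger_gap: 57.1
```

Request:
move_arm(linear=[[0,0.003,0.001],[0,0.003,0.001],[0,0.003,0.001],[0,0.003,0.001],[0,0.003,0.001]], twist=[[0.001,-0.02,0.001],[0.001,-0.04,0.001],[0.001,-0.06,0.001],[0.001,-0.07,0.001],[0.001,-0.07,0.001]], hand=[0,0,0,0,0])

```text
time: 12.38
tool_pos: [559.7, 110.3, 93.6]
tcp_rot: [-90.0, 0.1, 100.8]
ft_force: [-0.2, -0.6, -0.3]
finger_gap: 57.6
```

```bash
python3 st.py 559 109.6 94.7 100
```

```text
{'time': 12.38, 'tool_pos': [559.67, 110.34, 93.65], 'tcp_rot': [-90.0, 0.07, 100.78], 'joint_pos': [6.05, 9.11, 98.27, -0.08, 72.62, -94.7], 'ft_force': [-0.16, -0.65, -0.28], 'wrist_torque': [-0.08, -0.02, 0.03], 'finger_gap': 57.58}
lin [-0.002  -0.0035  0.0026] tw [-0.      0.0086 -0.0008]
```

z has dropped to 93.6 with no force, so the lugs are entering the gaps at yaw 100.8. I'll lower straight down.

Request:
move_arm(linear=[[0,0.003,0],[0,0.006,0],[0,0.009,0],[0,0.012,0],[0,0.014,0],[0,0.014,0],[0,0.014,0]], twist=[[0,0,0],[0,0,0],[0,0,0],[0,0,0],[0,0,0],[0,0,0],[0,0,0]], hand=[0,0,0,0,0,0,0])

```text
time: 12.97
tool_pos: [559.7, 110.4, 90.0]
tcp_rot: [-90.0, 0.1, 100.8]
ft_force: [-3.6, -1.5, 5.6]
finger_gap: 57.4
```

```bash
python3 st.py
```

```text
{'time': 12.97, 'tool_pos': [559.72, 110.37, 89.95], 'tcp_rot': [-90.0, 0.08, 100.76], 'joint_pos': [6.05, 9.35, 98.42, -0.08, 72.22, -94.68], 'ft_force': [-3.65, -1.46, 5.59], 'wrist_torque': [-0.09, 0.47, -0.04], 'finger_gap': 57.42}
```

The cap dropped 5.3 mm from the ledge to TCP z 90.0 (cap_mid about 104.7), which matches the thread start. Now I'll turn clockwise, following the pitch down.

Request:
move_arm(linear=[[0,0.0003,0.0015],[0,0.0006,0.0015],[0,0.001,0.0015],[0,0.0014,0.0015],[0,0.0018,0.0015],[0,0.0022,0.0015],[0,0.0026,0.0015],[0,0.003,0.0015],[0,0.003,0.0015]], twist=[[0,0.03,0],[0,0.06,0],[0,0.1,0],[0,0.14,0],[0,0.18,0],[0,0.22,0],[0,0.26,0],[0,0.3,0],[0,0.3,0]], hand=[0,0,0,0,0,0,0,0,0])

```text
time: 13.72
tool_pos: [559.6, 110.2, 89.1]
tcp_rot: [-90.1, 0.1, 73.6]
ft_force: [0.7, -1.3, 1.2]
finger_gap: 57.1
```

```bash
python3 st.py 559 110 89 50
```

```text
{'time': 13.72, 'tool_pos': [559.6, 110.23, 89.14], 'tcp_rot': [-90.08, 0.05, 73.57], 'joint_pos': [6.04, 9.35, 98.51, -0.08, 72.09, -67.5], 'ft_force': [0.71, -1.26, 1.17], 'wrist_torque': [-0.12, -0.12, -0.03], 'finger_gap': 57.1}
lin [-0.0013  0.0005  0.0017] tw [ 0.001   0.2619 -0.0004]
```

Request:
move_arm(linear=[[0,0.0005,0.001],[0,0.001,0.001],[0,0.0014,0.001],[0,0.0018,0.001],[0,0.0022,0.001],[0,0.0026,0.001],[0,0.003,0.001],[0,0.0034,0.001],[0,0.0036,0.001],[0,0.0036,0.001]], twist=[[0.001,0.04,0],[0.001,0.08,0],[0.001,0.12,0],[0.001,0.16,0],[0.001,0.2,0],[0.001,0.24,0],[0.001,0.28,0],[0.001,0.32,0],[0.001,0.34,0],[0.001,0.34,0]], hand=[0,0,0,0,0,0,0,0,0,0])

```text
time: 14.55
tool_pos: [559.6, 110.1, 88.1]
tcp_rot: [-90.0, 0.0, 43.0]
ft_force: [1.5, -1.6, 0.9]
finger_gap: 57.7
```

```bash
python3 st.py 559 110 88 30
```

```text
{'time': 14.55, 'tool_pos': [559.64, 110.14, 88.14], 'tcp_rot': [-90.04, 0.01, 42.99], 'joint_pos': [6.01, 9.44, 98.52, -0.04, 72.02, -36.97], 'ft_force': [1.45, -1.59, 0.9], 'wrist_torque': [-0.26, -0.2, -0.02], 'finger_gap': 57.67}
lin [-0.0019  0.0005  0.0011] tw [ 5.000e-04  1.443e-01 -1.000e-04]
```

Request:
move_arm(linear=[[0,0.0004,0],[0,0.0007,0],[0,0.001,0],[0,0.0013,0],[0,0.0016,0],[0,0.0016,0]], twist=[[0,0.03,0],[0,0.06,0],[0,0.09,0],[0,0.12,0],[0,0.14,0],[0,0.14,0]], hand=[0,0,0,0,0,0])

```text
time: 15.05
tool_pos: [559.8, 110.1, 87.7]
tcp_rot: [-90.1, -0.0, 30.5]
ft_force: [1.1, -0.9, 0.9]
finger_gap: 57.7
```

```bash
python3 st.py
```

```text
{'time': 15.05, 'tool_pos': [559.76, 110.13, 87.72], 'tcp_rot': [-90.05, -0.01, 30.45], 'joint_pos': [6.01, 9.47, 98.53, -0.05, 71.96, -24.43], 'ft_force': [1.06, -0.94, 0.91], 'wrist_torque': [-0.11, -0.15, -0.05], 'finger_gap': 57.66}
```

Request:
move_arm(linear=[[0,0.0004,0],[0,0.0007,0],[0,0.001,0],[0,0.0012,0],[0,0.0012,0]], twist=[[0,0.02,0],[0,0.04,0],[0,0.06,0],[0,0.08,0],[0,0.08,0]], hand=[0,0,0,0,0])

```text
time: 15.47
tool_pos: [559.9, 110.1, 87.5]
tcp_rot: [-90.1, -0.0, 23.3]
ft_force: [0.5, -0.6, 1.8]
finger_gap: 57.2
```

```bash
python3 st.py
```

```text
{'time': 15.47, 'tool_pos': [559.88, 110.15, 87.47], 'tcp_rot': [-90.06, -0.03, 23.33], 'joint_pos': [6.01, 9.49, 98.54, -0.05, 71.92, -17.31], 'ft_force': [0.48, -0.59, 1.76], 'wrist_torque': [-0.08, -0.11, 0.0], 'finger_gap': 57.25}
```

Request:
move_arm(linear=[[0,0.0004,0],[0,0.0007,0],[0,0.001,0],[0,0.0012,0],[0,0.0012,0]], twist=[[0,0.02,0],[0,0.04,0],[0,0.06,0],[0,0.07,0],[0,0.07,0]], hand=[0,0,0,0,0])

```text
time: 15.88
tool_pos: [559.9, 110.2, 87.2]
tcp_rot: [-90.0, -0.0, 17.1]
ft_force: [-0.1, -0.6, 2.2]
finger_gap: 57.7
```

```bash
python3 st.py
```

```text
{'time': 15.88, 'tool_pos': [559.94, 110.18, 87.22], 'tcp_rot': [-90.05, -0.05, 17.13], 'joint_pos': [6.01, 9.51, 98.55, -0.04, 71.89, -11.11], 'ft_force': [-0.11, -0.59, 2.2], 'wrist_torque': [-0.1, -0.03, 0.02], 'finger_gap': 57.71}
```

Request:
move_arm(linear=[[0,0.0004,0],[0,0.0007,0],[0,0.001,0],[0,0.001,0]], twist=[[0,0.015,0],[0,0.03,0],[0,0.045,0],[0,0.045,0]], hand=[0,0,0,0])

```text
time: 16.22
tool_pos: [560.0, 109.8, 86.9]
tcp_rot: [-90.1, -0.1, 13.0]
ft_force: [1.1, -3.4, 2.8]
finger_gap: 57.4
```

```bash
python3 st.py
```

```text
{'time': 16.22, 'tool_pos': [560.04, 109.84, 86.95], 'tcp_rot': [-90.08, -0.05, 13.0], 'joint_pos': [6.0, 9.53, 98.56, -0.08, 71.85, -6.97], 'ft_force': [1.11, -3.36, 2.79], 'wrist_torque': [-0.47, -0.17, 0.41], 'finger_gap': 57.38}
```

Wrist torque has risen steeply from 0.02 to 0.41 N m. TCP z is 86.95, 3.0 mm below the thread start, and the cap has turned 88° clockwise. That all fits fully closed, so I'll release and lift off.

Request:
move_arm(linear=[[0,0,0],[0,0,0],[0,0,0],[0,0,0],[0,0,0],[0,0,0],[0,0,0],[0,0,0],[0,0,0],[0,0,0]], twist=[[0,0,0],[0,0,0],[0,0,0],[0,0,0],[0,0,0],[0,0,0],[0,0,0],[0,0,0],[0,0,0],[0,0,0]], hand=[1,1,1,1,1,1,1,1,1,1])

```text
time: 17.05
tool_pos: [560.0, 109.8, 87.0]
tcp_rot: [-90.1, -0.1, 13.0]
ft_force: [0.2, 0.3, -0.8]
finger_gap: 85.5
```

Request:
move_arm(linear=[[0,-0.02,0],[0,-0.06,0],[0,-0.12,0],[0,-0.2,0],[0,-0.28,0],[0,-0.36,0],[0,-0.42,0],[0,-0.46,0],[0,-0.46,0],[0,-0.46,0]], twist=[[0,0,0],[0,0,0],[0,0,0],[0,0,0],[0,0,0],[0,0,0],[0,0,0],[0,0,0],[0,0,0],[0,0,0]], hand=[1,1,1,1,1,1,1,1,1,1])

```text
time: 17.88
tool_pos: [560.3, 110.0, 225.8]
tcp_rot: [-90.1, -0.2, 13.0]
ft_force: [-0.3, -0.2, 0.4]
finger_gap: 85.4
```

```bash
python3 st.py; python3 - <<'E'
from h import *
from bench import r
s,d=wrist(r,"w5.pkl")
for n,e in(("wrist",d),("side",r.snapshot("side"))):
    k,l,st,c=cv2.connectedComponentsWithStats(blue(e))
    for i in range(1,k):
        if st[i,4]<200: continue
        p=cloud(e,l==i);z=np.percentile(p[:,2],90);tp=p[abs(p[:,2]-z)<3]
        A=np.c_[tp[:,:2]-tp[:,:2].mean(0),np.ones(len(tp))]
        print(n,c[i].round(),st[i,4],"topz",np.median(tp[:,2]).round(1),cv2.minEnclosingCircle(np.float32(tp[:,:2])),"tilt",np.linalg.lstsq(A,tp[:,2],rcond=None)[0][:2].round(3))
    f=e["frame"][:,:,::-1]
    cv2.imwrite("pics/end_%s.png"%n,f)
E
```

```text
{'time': 17.88, 'tool_pos': [560.3, 110.04, 225.78], 'tcp_rot': [-90.09, -0.15, 13.0], 'joint_pos': [6.02, 2.99, 90.6, -0.08, 86.25, -6.98], 'ft_force': [-0.29, -0.25, 0.37], 'wrist_torque': [-0.02, 0.0, -0.03], 'finger_gap': 85.38}
wrist [277. 203.] 3604 topz 116.5 ((558.8466796875, 109.15908813476562), 28.97115135192871) tilt [ 0.011 -0.   ]
wrist [136. 285.] 1608 topz 30.1 ((408.3415222167969, -77.36127471923828), 29.590974807739258) tilt [0.004 0.003]
side [390. 253.] 722 topz 29.0 ((375.9158630371094, -209.84620666503906), 29.819416046142578) tilt [ 0.004 -0.008]
side [207. 278.] 1233 topz 115.1 ((558.3399658203125, 110.26947021484375), 29.961483001708984) tilt [ 0.007 -0.004]
side [346. 286.] 908 topz 28.8 ((406.06378173828125, -75.2419662475586), 29.89017105102539) tilt [ 0.004 -0.006]
```

View pics/end_side.png

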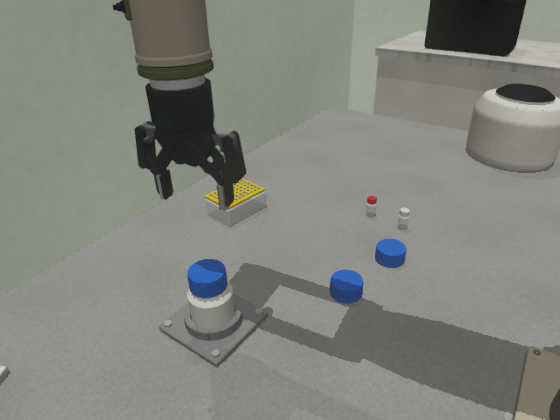

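The side view shows the cap level on the jar at (207,278) with its top at 116.5 mm, exactly the closed height. The gripper is clear of it, and the vials, tip box and other caps are in their original places. Handing in.

```bash
python3 -c "
from bench import r
print(r.hand_in())"
```

```text
the job is handed in; nothing more can be done
None
```

The cap is screwed fully closed on the jar and the job is handed in at about 18 s of robot time. `hand_in()` gives no verdict, so this rests on my own checks.

**What I did:**
- **Pick-up:** I took the blue cap farthest from the base (511 mm, against 414 and 430 mm for the other two) and set it level over the neck.
- **Finding the thread:** It first landed on the blocks. Turning it anticlockwise under about 4–7 N, it fell 2.2 mm to the ledge, then dropped 5.3 mm to the thread start after about 91° in all. That is about 80° on the ledge once it was off the blocks.
- **Closing:** I turned it 88° clockwise until the moment rose from 0.02 to 0.41 N m, 3.0 mm below the thread start. Then I let go and backed off.

**Last checks:**
- **Cap:** Its top is at 116.5 mm by the wrist camera, exactly the closed height, and it is level. The side camera reads 115.1 mm, but it also reads about 1 mm low on the caps standing on the bench.
- **Robot:** The gripper is open and clear, with no contact force.
- **Bystanders:** The vials and tip box look unmoved in the side view; I did not re-measure them. The two spare caps measured within about 2 mm of their starting positions.

The cameras disagreed by 2–4 mm on where the cap and jar stood. Allowing for each camera's own offset, they gave the same target to within 1 mm, and sideways forces stayed under 4 N.

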